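# Close up the spacer row on the stop rail

## Task

Set the stop rail on the cutting table: push the row of four coloured spacer blocks along the rail from behind, as one touching row, until the front block is tight against the dark end stop. Then swing the red keeper bar fully shut across the rail behind the row. Do it by pushing only: lift or tip no block, and leave everything else on the table where it is.

Things in the scene. Friction and masses are not known exactly. Their poses are not given: they have to be found in the camera images.
- rail: Fixed aluminium channel rail on the table, 360 mm long, 56 wide. Origin at table height (z = 0) on its centre line; x axis along the channel towards the end stop, y across, z up. Channel floor 6 mm above the table, 38 mm wide; two side walls 9 mm thick, tops 14 mm above the table. Open rear end at x = -165 mm; the end stop face is at x = +170 mm.
- stop_face (a point): Centre of the face of the end stop that the front block must touch: rail frame (170, 0, 26) mm, square to the rail x axis. The stop is a dark steel block 56 mm wide, 50 mm high above the table.
- keeper_hinge (a point): Upright pivot of the red keeper bar, beside the rail on its -y side: rail frame (30, -45, 26.5) mm. Pivot friction is light (0.04 N m): the bar stays where it is left. When shut, its front face stands 6 mm behind a row that is fully home.
- keeper_tip (a point): Point in the red keeper bar 72 mm from the pivot axis, at half its height. The bar is 80 mm long from the pivot, 12 mm thick, from 17 to 35 mm above the table (clear of the side walls); a black peg 12 mm across stands on it at this point, up to 51 mm.
- keeper (a joint): Angle of the keeper bar about its pivot, rad. 0 = shut, at its limit: the bar points along rail +y, straight across the channel. It grows counter-clockwise seen from above as the bar opens: at 1.57 it points along rail -x, lying beside the rail, away from the end stop; at most 2.5. It starts open, 1.75 to 2.35.
- block_blue: Spacer block, blue plastic, round steel inlay on top: 32 mm along the rail, 36 across, 40 high, about 0.12 kg. Origin under its centre, x axis along the rail to the stop. Loose in the channel (1 mm play each side), underside 6 mm and top 46 mm above the table. The four (blue, yellow, white, green, any order) start as one touching row, 70 to 115 mm short of the end stop.
- block_yellow: Spacer block, yellow plastic, round steel inlay on top: 32 mm along the rail, 36 across, 40 high, about 0.12 kg. Origin under its centre, x axis along the rail to the stop. Loose in the channel (1 mm play each side), underside 6 mm and top 46 mm above the table. The four (blue, yellow, white, green, any order) start as one touching row, 70 to 115 mm short of the end stop.
- block_white: Spacer block, white plastic, round steel inlay on top: 32 mm along the rail, 36 across, 40 high, about 0.12 kg. Origin under its centre, x axis along the rail to the stop. Loose in the channel (1 mm play each side), underside 6 mm and top 46 mm above the table. The four (blue, yellow, white, green, any order) start as one touching row, 70 to 115 mm short of the end stop.
- block_green: Spacer block, green plastic, round steel inlay on top: 32 mm along the rail, 36 across, 40 high, about 0.12 kg. Origin under its centre, x axis along the rail to the stop. Loose in the channel (1 mm play each side), underside 6 mm and top 46 mm above the table. The four (blue, yellow, white, green, any order) start as one touching row, 70 to 115 mm short of the end stop.
- spare_block: Bystander: a grey spacer block like the others, standing on the table beside the rail. Origin under its centre.
- pattern_weight: Bystander: dark steel pattern weight with a knob, 64 mm across, 48 mm high. Origin under its centre.
- spool_tan: Bystander: standing thread spool, orange-tan, 42 mm across, 50 mm high. Origin under its centre.
- spool_teal: Bystander: standing thread spool, green, 42 mm across, 50 mm high. Origin under its centre.
- shears: Bystander: black-handled shears lying flat, 215 mm long, 13 mm high. Origin at the pivot screw, blades along +x.
- marker: Bystander: white and blue marker pen lying on the table, 140 mm long, 20 mm high. Origin under its middle.
- tape_roll: Bystander: amber roll of tape lying flat, 90 mm across, 24 mm high. Origin under its centre.
Mind the look-alikes: they are no part of the job. Several things have the shape of the block_yellow; the one meant has the colours described above. Of the things that look like the block_blue, the smaller one is meant.

How it is judged:
By the outcome, as a careful person would: the job done as asked, in the order asked, and still so for the second after the job is handed in, with the robot touching nothing.
It also fails if it takes over 51 s, if anything falls off the work surface, if the arm or the gripper's body presses on something with over 40 N, if the wrist force passes 120 N, or if a joint passes its speed limit or range.

## Robot

A 7-joint arm with a two-finger parallel gripper is mounted at the origin on the work surface. World frame = base frame: x ahead of the robot, y to its left, z up, the work surface at z = 0. Lengths are in m, angles in rad, forces in N, time in s.
With the tool pointing down it reaches from about 0.35 to 0.9 m from the base axis. Payload 8.1 kg.
Tool frame: the origin (TCP) lies at the very end of the fingers, on their centre line; the grasp point (between the pads) lies 19 mm behind it; z points along the fingers, y is the line along which they close (so a half turn about z gives the same grasp; the last joint's range is limited). The gripper opens to 92 mm and grips with 3 to 60 N. Pads are 19 mm wide; open, the fingers measure 130 mm over their backs; the gripper's body (75 mm by 190 mm) begins 47 mm behind the grasp point.
Start: joints at [1.174, 0.434, 0.025, 1.573, -0.012, 1.134, -0.075], TCP at [0.181, -0.598, 0.199] pointing down, gripper open.
Joint ranges: [-2.62, 2.62], [-0.44, 2.09], [-1.27, 1.32], [0.08, 2.57], [-1.32, 4.46], [0.12, 2], [-2.74, 2.74]. Speed limits (rad/s): [2.22, 2.22, 3.01, 3.01, 3.14, 3.14, 3.14].

## Interface

Orientations are given as a 3x3 rotation matrix whose columns are the frame's x, y, z axes.
In Python, from rig import telemetry, optics, ticket gives the robot as it stands. The module is installed in compiled form; this text tells all that it offers.
- The arm moves only by the tool carry_out, never from a script. Its argument "moves" is a list that holds one entry, the list of rows, each a list of 4 numbers: the shift along the world's x, y, z in m, then the turn about the world's z in rad. In form: [[[x, y, z, roll], ...]]. A call has 1 to 20 rows; each row shifts and turns the commanded pose from where the row before left it; what a row does not reach is not made up. A row lasts 1/8 s, in which the tool goes at most 62.5 mm and 10.7 degrees, less where a joint would pass 70% of its speed; a pose out of reach is approached as far as the arm can. A call with a gripper value outside its range is refused whole. "fingers" is the closure, from -1 (fully open) to 1 (shut), so that 0 is half open, set as the call begins (left out, the last holds). The fingers move at their own pace and stop on an object; "newtons" is the grip in N (left out, the last holds). Time passes only in rows, so rows that do not move let the fingers close. It gives the time, the measured TCP pose, the force, the opening and the grip force at its end, in the units of the state.
- telemetry.observe(): the state, without advancing time (a new reading comes with each control period).
- optics.read_camera(name): name is "side" or "top"; returns (picture, depth): 480x640x3 uint8, red, green, blue; 480x640 float32, m along the optical axis (not along the pixel's ray), 0 where there is no reading.
- optics.camera_model(name): a dict with "K" (3x3 intrinsics, pixels), "R" (3x3) and "t" (3): a world point X has camera coordinates R X + t. Camera axes: x right, y down, z forward; pixel columns grow to the right and rows downward; lengths in m; the calibration is good to about 2 mm. A picture is of the moment at which its call begins. camera_model takes no time and is no camera call.
- ticket.finish_job(): hands the job in; it is judged then, once.
Trained networks look in the newest picture that a camera, given by its name, has taken for a name from the list of things; names that differ only in an ending like _2 or _b are one class to them, and where a whole thing is asked for, a point or a joint stands for the part that bears it (a point fixed in the world has none). Each returns a list of dicts, best first, with "confidence" (0 to 1); they miss things now and then, are a little off and sometimes report something else, mostly with a low value. They report only what shows in the picture. A call takes as long as a camera call. They do not tell look-alikes from the thing itself.
- optics.masks_of(camera, name): "mask" (480x640 bool, what is visible of it) and "box" ([left, top, width, height] in pixels, round what is visible of it).
- optics.spot_point(camera, name): "xy" ([column, row] in pixels: a listed point, or the origin of a listed thing).
The state is a dict: "time_s": time; "q": joint angles; "joint_vel": joint speeds; "joint_torque": joint torques, N m; "position": TCP position; "tcp_rot": TCP orientation; "wrist_force": force on the tool from outside, world axes, zero at the start; "ft_torque": the same for the moment, N m; "opening": opening from 0.0 (shut) to 1.0 (fully open); "finger_force": force on a finger pad.
Only numpy, scipy, OpenCV 4.12 (cv2) and the standard library are available. Lean on these libraries where they do the work, as an engineer would, in place of code of your own. Each camera call takes 0.05 s, during which the arm holds its last target. There are 200 camera calls.

## Working session

There is one attempt and no reset: what is moved stays moved. The work goes in short steps, Python scripts to look and compute and a tool call to move; the robot and the scene stay as the last step left them, time stands still between calls to the robot, and variables do not carry over. Pictures are saved under pics/ and viewed, at most 10 in all, crops included, and the job is handed in when it is done.

Besides the shell and the picture viewer there is one more tool, called after ">>>" in YAML: its name, and indented under it one key for each argument. carry_out: Moves the arm, as the interface text tells. Its arguments: {"type":"object","properties":{"moves":{"type":"array"},"fingers":{"type":"number"},"newtons":{"type":"number"}},"required":["moves"]}

```bash
mkdir -p pics; python3 - <<'E'
from rig import telemetry, optics
import cv2
for c in("top","side"):
    p,d=optics.read_camera(c); cv2.imwrite(f"pics/{c}0.png",p[:,:,::-1])
    m=optics.camera_model(c); print(c,m)
s=telemetry.observe(); print(s["time_s"],s["position"],s["tcp_rot"],s["opening"])
E
```

```text
top {'K': array([[607.56607317,   0.        , 317.43870676],
       [  0.        , 607.56607317, 239.86367987],
       [  0.        ,   0.        ,   1.        ]]), 'R': array([[ 0.02566496, -0.99966875, -0.00192209],
       [-0.99770215, -0.02549377, -0.06277322],
       [ 0.06270343,  0.00352874, -0.99802597]]), 't': array([-0.05177394,  0.54549555,  1.42518435])}
side {'K': array([[440.40006147,   0.        , 322.57653015],
       [  0.        , 440.40006147, 238.06495906],
       [  0.        ,   0.        ,   1.        ]]), 'R': array([[-0.75966681, -0.65028025,  0.0064764 ],
       [-0.45141059,  0.52012332, -0.72505187],
       [ 0.46811838, -0.55372135, -0.68866381]]), 't': array([0.38568122, 0.32442389, 0.59180782])}
0.1 [ 0.18078056 -0.597787    0.19854534] [[ 9.57174029e-01  2.89512658e-01 -5.47084291e-04]
 [ 2.89513130e-01 -9.57173227e-01  1.24962346e-03]
 [-1.61872629e-04 -1.35449520e-03 -9.99999070e-01]] 1.000327604698791
```

View pics/top0.png

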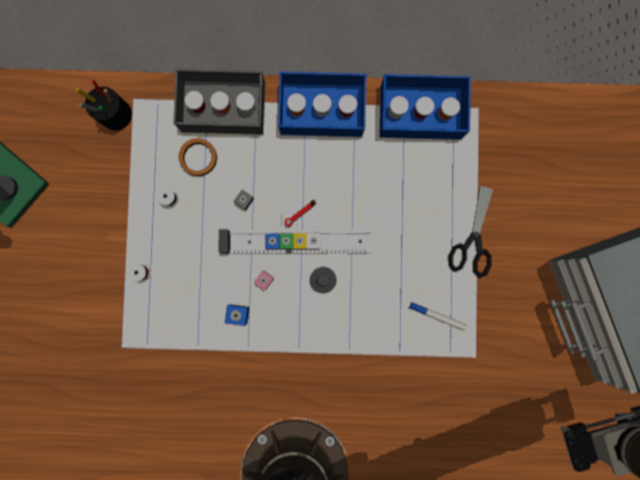

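View pics/side0.png

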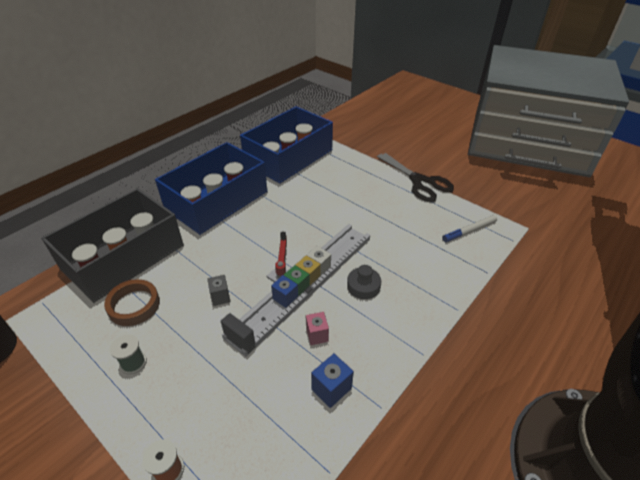

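The top view shows the rail running horizontally, with its rear at about (371,243) and the dark stop at (224,241). The row from the front is blue (272,241), green (287,241), yellow (300,241) and white (314,241). The keeper hinge is at (288,222) and its peg at (313,203).

Look-alikes to avoid:
- Blue: the large blue block at (237,315).
- Yellow and the other row blocks: the pink block at (263,281) and the grey block at (243,200).

The row blocks are the ones in the channel.

```bash
cat > h.py <<'E'
import numpy as np, cv2
from rig import telemetry, optics
def ray(c,uv,z):
    m=optics.camera_model(c);K,R,t=m["K"],m["R"],m["t"]
    d=R.T@np.linalg.solve(K,[uv[0],uv[1],1]);o=-R.T@t
    return o+d*(z-o[2])/d[2]
def tri(a,b):
    A=[];B=[]
    for c,uv in(("top",a),("side",b)):
        m=optics.camera_model(c);P=m["K"]@np.c_[m["R"],m["t"]]
        for i in(0,1):
            r=uv[i]*P[2]-P[i];A.append(r[:3]);B.append(-r[3])
    return np.linalg.lstsq(np.array(A),np.array(B),rcond=None)[0]
E
python3 - <<'E'
from h import *
P={c:optics.read_camera(c) for c in("top","side")}
np.set_printoptions(precision=4,suppress=True)
Z=dict(rail=0,stop_face=.026,keeper_hinge=.0265,keeper_tip=.026,block_blue=.006,block_green=.006,block_yellow=.006,block_white=.006)
for n,z in Z.items():
    r={}
    for c in P:
        l=optics.spot_point(c,n)
        r[c]=l[0]["xy"] if l else None
        for k in l[:3]: print(n,c,round(k["confidence"],2),np.array(k["xy"]),ray(c,k["xy"],z))
    if r["top"] is not None and r["side"] is not None: print("   tri",tri(r["top"],r["side"]))
p=P["top"][0]
cv2.imwrite("pics/crop_t.png",cv2.resize(p[180:270,205:385,::-1],None,fx=4.4,fy=4.4,interpolation=cv2.INTER_CUBIC))
p=P["side"][0]
cv2.imwrite("pics/crop_s.png",cv2.resize(p[215:365,205:385,::-1],None,fx=4,fy=4,interpolation=cv2.INTER_CUBIC))
E
```

```text
rail top 0.93 [302.9 242.6] [ 0.5402 -0.003   0.    ]
rail top 0.26 [437.9 318.5] [ 0.3674 -0.3294  0.    ]
rail side 0.73 [309.3 279.9] [0.5411 0.0002 0.    ]
   tri [ 0.5411 -0.0024 -0.0024]
stop_face top 0.82 [229.6 239.9] [0.5407 0.1694 0.026 ]
stop_face side 0.91 [244.8 331.5] [0.5312 0.1705 0.026 ]
   tri [0.5398 0.1693 0.0168]
keeper_hinge top 0.7 [287.6 223.8] [0.5823 0.0336 0.0265]
keeper_hinge side 0.66 [279.1 271.2] [0.5825 0.0381 0.0265]
   tri [0.5834 0.0346 0.0227]
keeper_tip top 0.56 [439.7 317.5] [ 0.3715 -0.3284  0.026 ]
keeper_tip top 0.47 [307. 205.] [ 0.6281 -0.011   0.026 ]
keeper_tip side 0.92 [282.8 239.2] [ 0.6384 -0.029   0.026 ]
   tri [ 0.447  -0.1901  0.1534]
block_blue top 0.81 [235.9 311.2] [0.3727 0.1515 0.006 ]
block_blue top 0.48 [272.3 243.3] [0.5363 0.07   0.006 ]
block_blue top 0.38 [436.7 317.6] [ 0.3699 -0.3253  0.006 ]
block_blue side 0.87 [332.2 389.6] [0.3627 0.1467 0.006 ]
block_blue side 0.8 [284.5 296. ] [0.5459 0.0629 0.006 ]
   tri [0.3694 0.1497 0.0034]
block_green top 0.72 [283.8 241.1] [0.5423 0.0426 0.006 ]
block_green side 0.74 [169.8 472.9] [0.4514 0.3799 0.006 ]
block_green side 0.73 [294.5 288.6] [0.5441 0.038  0.006 ]
   tri [ 0.6049  0.1899 -0.5138]
block_yellow top 0.75 [264.4 278.2] [0.4526 0.0863 0.006 ]
block_yellow top 0.72 [301.1 238.6] [0.5494 0.0014 0.006 ]
block_yellow side 0.86 [317.5 334.2] [0.4457 0.0857 0.006 ]
block_yellow side 0.68 [309.1 278.3] [0.5405 0.0013 0.006 ]
block_yellow side 0.35 [284.2 236.6] [ 0.6572 -0.0509  0.006 ]
   tri [0.451  0.0855 0.0012]
block_white top 0.62 [311.1 243.2] [ 0.539  -0.0228  0.006 ]
block_white side 0.73 [316.6 270.4] [ 0.5431 -0.0234  0.006 ]
   tri [ 0.5396 -0.0222  0.0093]
```

View pics/crop_t.png

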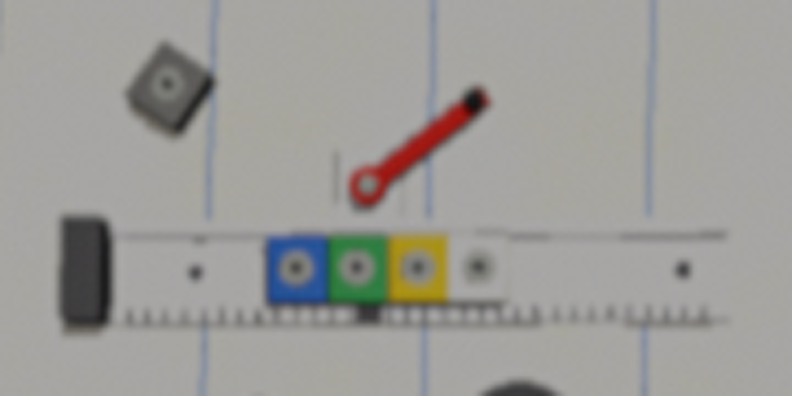

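View pics/crop_s.png

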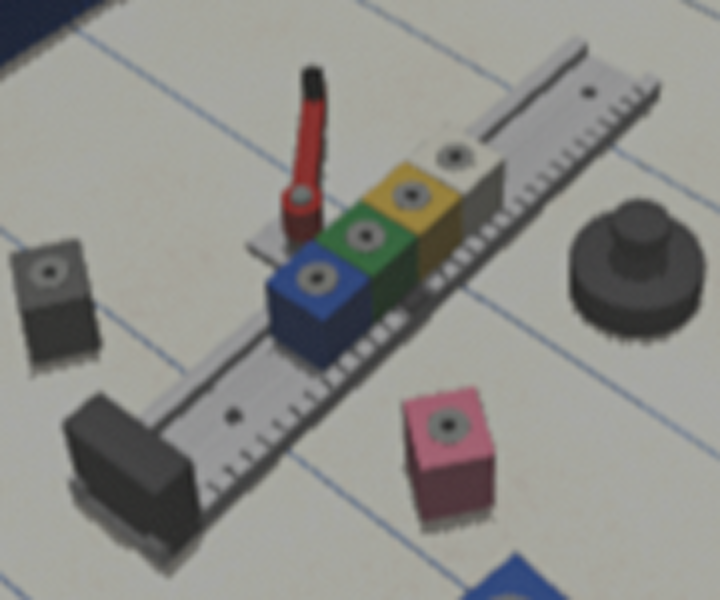

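The crops confirm the row: inlays at crop pixels (296,268) blue through (479,266) white, hinge (367,185), peg (475,100).

```bash
python3 - <<'E'
from h import *
np.set_printoptions(precision=4,suppress=True)
T=lambda x,y:((x+.5)/4.4-.5+205,(y+.5)/4.4-.5+180)
S=lambda x,y:((x+.5)/4-.5+205,(y+.5)/4-.5+215)
for n,a,b,z in[("blue",(296,268),(317,278),.046),("green",(356,267),(366,236),.046),("yellow",(418,268),(412,195),.046),("white",(479,266),(455,156),.046),
 ("screwF",(195,272),(234,415),.006),("screwR",(683,270),(589,92),.006),("peg",(475,100),(312,72),.051),("hinge",(367,185),(301,194),.037)]:
    print(n,ray("top",T(*a),z),ray("side",S(*b),z),"tri",tri(T(*a),S(*b)))
E
```

```text
blue [0.5406 0.068  0.046 ] [0.5412 0.0663 0.046 ] tri [0.5403 0.0677 0.048 ]
green [0.5419 0.0363 0.046 ] [0.5418 0.034  0.046 ] tri [0.5414 0.0359 0.048 ]
yellow [0.5422 0.0035 0.046 ] [0.5431 0.0016 0.046 ] tri [0.5419 0.0033 0.0482]
white [ 0.5441 -0.0287  0.046 ] [ 0.5446 -0.0305  0.046 ] tri [ 0.5438 -0.0289  0.0478]
screwF [0.5394 0.126  0.006 ] [0.5393 0.1233 0.006 ] tri [0.5388 0.1252 0.0086]
screwR [ 0.5473 -0.1392  0.006 ] [ 0.5481 -0.1415  0.006 ] tri [ 0.5469 -0.1392  0.0084]
peg [ 0.6317 -0.0243  0.051 ] [ 0.6324 -0.0244  0.051 ] tri [ 0.6318 -0.0242  0.0515]
hinge [0.5864 0.0322 0.037 ] [0.5886 0.029  0.037 ] tri [0.5859 0.0319 0.0412]
```

>>> carry_out:
  moves:
    - [[0.0203,0.0282,0,0.0727],[0.0203,0.0282,0,0.0727],[0.0203,0.0282,0,0.0727],[0.0203,0.0282,0,0.0727],[0.0203,0.0282,0,0.0727],[0.0203,0.0282,0,0.0727],[0.0203,0.0282,0,0.0727],[0.0203,0.0282,0,0.0727],[0.0203,0.0282,0,0.0727],[0.0203,0.0282,0,0.0727],[0.0203,0.0282,0,0.0727],[0.0203,0.0282,0,0.0727],[0.0203,0.0282,0,0.0727],[0.0203,0.0282,0,0.0727],[0.0203,0.0282,0,0.0727],[0.0203,0.0282,0,0.0727],[0.0203,0.0282,0,0.0727],[0.0203,0.0282,0,0.0727],[0,0,0,0],[0,0,0,0]]
  fingers: 1
  newtons: 20

```text
time_s: 3.5
position: [0.5459, -0.0907, 0.1991]
tcp_rot: [[-0.032, 0.999, -0.001], [0.999, 0.032, -0.001], [-0.001, -0.001, -1.0]]
wrist_force: [0.5, 0.3, 0.1]
opening: 0.004
finger_force: 0.0
```

>>> carry_out:
  moves:
    - [[0,0,-0.03,0],[0,0,-0.03,0],[0,0,-0.03,0],[0,0,-0.03,0],[0,0,-0.025,0],[0,0,-0.015,0],[0,0,-0.01,0],[0,0,-0.005,0],[0,0,-0.002,0],[0,0,0,0]]

```text
time_s: 4.75
position: [0.5467, -0.0907, 0.0226]
tcp_rot: [[-0.031, 1.0, 0.001], [1.0, 0.031, -0.0], [-0.0, 0.001, -1.0]]
wrist_force: [0.0, 0.1, -0.2]
opening: 0.002
finger_force: 0.0
```

```bash
python3 - <<'E'
from h import *
a=optics.read_camera("top")[0][170:290,210:390,::-1];b=optics.read_camera("side")[0][210:330,220:400,::-1]
cv2.imwrite("pics/d1.png",cv2.resize(np.hstack([a,b]),(780,260),interpolation=cv2.INTER_CUBIC))
s=telemetry.observe();print(s["position"],s["wrist_force"])
E
```

```text
[ 0.54671554 -0.09065763  0.0227023 ] [0.07926635 0.44695276 0.93503676]
```

View pics/d1.png

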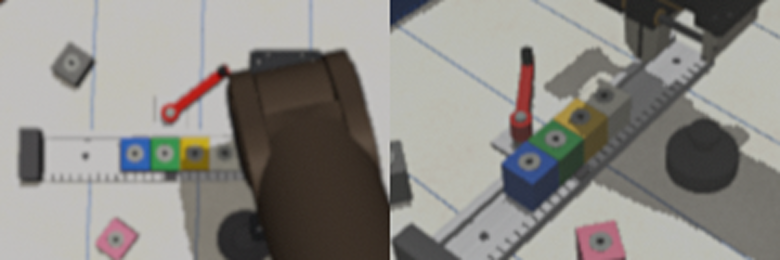

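The top and side crops show the row undisturbed. Near (680,30) the fingers seem to stand on either side of the channel, although the opening reads shut, so I'm zooming in.

```bash
python3 - <<'E'
from h import *
b=optics.read_camera("side")[0][150:270,290:430,::-1]
cv2.imwrite("pics/d2.png",cv2.resize(b,None,fx=4,fy=4,interpolation=cv2.INTER_CUBIC))
m=optics.camera_model("side")
for x in([.5467,-.0907,.0227],[.5277,-.0812,.0227],[.5657,-.0812,.0227]):
    q=m["K"]@(m["R"]@np.array(x)+m["t"]);print((q[:2]/q[2]-[290,150])*4)
E
```

```text
[189.20225423 380.21937211]
[206.91485915 408.10469915]
[147.97772544 372.87571348]
```

View pics/d2.png

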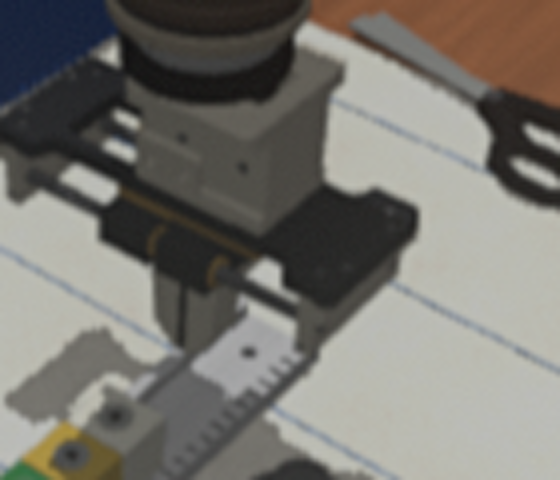

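```bash
python3 - <<'E'
from h import *
np.set_printoptions(precision=4,suppress=True)
p,d=optics.read_camera("side");m=optics.camera_model("side");Ki=np.linalg.inv(m["K"])
def W(u,v): return m["R"].T@(Ki@[u,v,1]*d[v,u]-m["t"])
for cx,cy in((170,290),(170,315),(172,330),(180,340),(183,348),(183,356),(195,330),(200,320),(205,310),(225,330),(250,352),(190,380),(170,375),(150,420),(115,415),(310,345)):
    u,v=290+cx//4,150+cy//4;print(cx,cy,W(u,v),p[v,u])
E
```

```text
170 290 [ 0.5533 -0.0799  0.0876] [84 82 75]
170 315 [ 0.5531 -0.0801  0.0723] [83 82 76]
172 330 [ 0.5493 -0.0788  0.065 ] [78 77 70]
180 340 [ 0.5471 -0.0825  0.0559] [46 46 42]
183 348 [ 0.5464 -0.082   0.0513] [97 98 97]
183 356 [ 0.5683 -0.1102  0.0119] [96 96 96]
195 330 [ 0.5381 -0.0799  0.0711] [84 82 76]
200 320 [ 0.5343 -0.081   0.0778] [83 82 76]
205 310 [ 0.531  -0.0793  0.0885] [83 82 75]
225 330 [ 0.5302 -0.095   0.0653] [95 94 91]
250 352 [ 0.5468 -0.1403  0.0066] [73 73 74]
190 380 [ 0.5572 -0.1034  0.0067] [ 99  99 100]
170 375 [ 0.5655 -0.0972  0.0117] [82 81 81]
150 420 [ 0.5307 -0.0393  0.0447] [112 110 104]
115 415 [ 0.5445 -0.0293  0.0486] [49 49 48]
310 345 [ 0.459  -0.0587  0.1245] [79 78 71]
```

```bash
python3 - <<'E'
from h import *
p,d=optics.read_camera("side");m=optics.camera_model("side")
v,u=np.mgrid[218:252,322:350]
X=(np.linalg.inv(m["K"])@np.stack([u.ravel(),v.ravel(),0*u.ravel()+1])*d[v,u].ravel()-m["t"][:,None])
X=m["R"].T@X
print("z mm (cols 322..349)");print("\n".join(f"{218+i} "+" ".join("%3d"%a for a in r) for i,r in enumerate((X[2]*1e3).reshape(u.shape))))
print("gray");print("\n".join(f"{218+i} "+" ".join("%3d"%a for a in r) for i,r in enumerate(p[v,u].mean(2))))
E
```

```text
z mm (cols 322..349)
218  -1   0   0   2   0   1  92 121 120 124 124 125 127 129 130 131 133 132 135 133 133 132 131 133 134 134 134 118
219   1   0   0   0   1   0  89  90  90 121 122 123 124 126 126 127 129 131 131 132 132 130 131 131 131 133 133 133
220   2   0  -1  -1   0   0  87  88  90  89  93 120 122 123 124 126 128 129 128 130 129 126 128 129 131 132 130 132
221   0   2   1   0   0   0  85  85  88  88  89  91  91 121 122 124 124 125 127 126 127 125 122 126 129 129 132 131
222   0   0   0   0   0   0  82  82  85  85  86  90  89  89  92 123 121 125 125 125 123 122 102  98  97 127 130 131
223   0   0   0   0  -1  -1  79  80  83  82  84  86  88  86  88  92  93 120 124 123 120 101  98  96  92  90  89 126
224   3   0   0  -1   0   2  76  78  79  80  81  82  83  85  85  88  89  92 119 119  97  97  96  94  90  87  86  82
225   0   0  -2  -1   1   0  75  77  76  79  82  82  83  82  84  87  91  90  89  93  94  94  93  91  87  85  82  80
226   0   3   2   0   1   0  72  73  76  76  76  80  78  79  81  82  86  86  86  89  90  91  91  88  85  83  79  77
227   0  -1   0   0   0   0  70  70
[... 6113 characters left out ...]
 166
246 168 157 162 159 140 110  83  75  81  90  98 101 101 100 100  99 100  97  96  96  98 103 111 136 156 165 165 167
247 163 163 160 140 108  84  76  80  91  98 101 100 100 100 100  98  98  99  98  97  98  95  96 112 140 160 166 162
248 147 156 140 107  83  75  81  91  98 100 100 101 100 100 100  98  99  99  98  99  99  97  96 105 129 145 156 145
249 126 134 110  86  75  80  92  98 102 101 100  99 100  99  99  97  98  99  99  98  98  99  97 106 122 121 126 109
250 109 112  99  88  82  90  98 100 100 100 101  99  98  99  98  99  99  99  97  99  99  99  98 101 105 101  96  81
251  99 105 105 102  99  99  98 100 100  99 100  99  98  97  98  98  98  98  99  98 100 100 100  98  98  98  93  84
```

The side depth puts the visible finger ends (a V shape at about z=0.05) higher than the reported TCP at 0.023. I'll advance slowly at this height: either way it is harmless, and it shows whether there is a real tip down there.

>>> carry_out:
  moves:
    - [[-0.0003,0.008,0,0],[-0.0003,0.008,0,0],[-0.0003,0.008,0,0],[-0.0002,0.007,0,0],[-0.0001,0.004,0,0],[-0.0001,0.004,0,0],[-0.0001,0.004,0,0],[-0.0001,0.003,0,0],[0,0,0,0]]

```text
time_s: 6.12
position: [0.5449, -0.0444, 0.0223]
tcp_rot: [[-0.032, 0.999, 0.0], [0.999, 0.032, 0.0], [0.0, 0.0, -1.0]]
wrist_force: [0.5, 0.1, -1.0]
opening: 0.008
finger_force: 0.0
```

```bash
python3 - <<'E'
from h import *
b=optics.read_camera("side")[0][190:320,250:400,::-1]
cv2.imwrite("pics/d3.png",cv2.resize(b,None,fx=4,fy=4,interpolation=cv2.INTER_CUBIC))
s=telemetry.observe();print(s["position"],s["wrist_force"])
E
```

```text
[ 0.54485472 -0.04467145  0.02223781] [ 0.48883163 -0.51040204 -1.29872575]
```

View pics/d3.png

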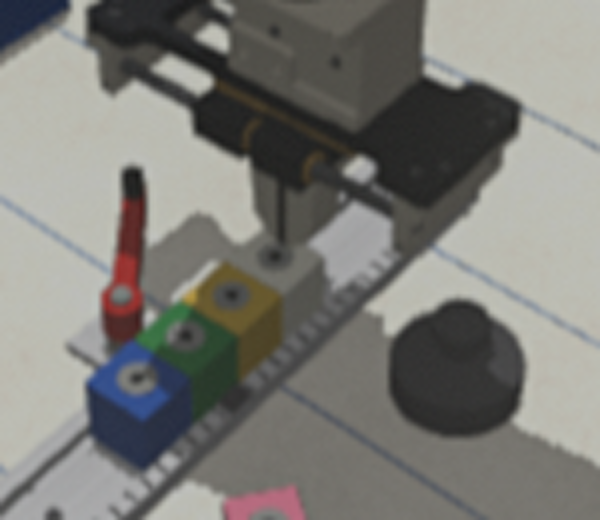

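The row hasn't moved: the white inlay is at the same pixel, (275,257) in the crop, and the fingertip stands over the rear of the white block with no force. So the true fingertip is about 28 mm above the reported TCP. I'll back off, go lower while watching the force, and check by depth.

>>> carry_out:
  moves:
    - [[0.0003,-0.01,0,0],[0.0003,-0.01,0,0],[0.0003,-0.01,0,0],[0.0003,-0.01,0,0],[0.0001,-0.005,0,0],[0,0,0,0],[0,0,-0.003,0],[0,0,-0.003,0],[0,0,-0.003,0],[0,0,-0.003,0],[0,0,0,0]]

```text
time_s: 7.55
position: [0.5459, -0.0895, 0.0099]
tcp_rot: [[-0.032, 0.999, -0.0], [0.999, 0.032, 0.0], [0.0, -0.0, -1.0]]
wrist_force: [0.0, -0.4, -0.8]
opening: 0.001
finger_force: 0.0
```

```bash
cat > tip.py <<'E'
from h import *
p,d=optics.read_camera("side");m=optics.camera_model("side");s=telemetry.observe()
v,u=np.mgrid[0:480,0:640]
X=((np.stack([u,v,0*u+1],-1)@np.linalg.inv(m["K"]).T)*d[...,None]-m["t"])@m["R"]
c=s["position"];e=X-c
k=(d>0)&(abs(e[...,0])<.022)&(abs(e[...,1])<.016)&(X[...,2]>.017)&(X[...,2]<.1)
print("pos",np.round(c,4),"F",np.round(s["wrist_force"],1),"n",k.sum(),"lowest z",np.sort(X[k][:,2])[:6].round(3))
for z in np.arange(.018,.09,.006):
    q=X[k&(abs(X[...,2]-z)<.003)]
    if len(q): print(round(z,3),len(q),"x",q[:,0].min().round(4),q[:,0].max().round(4),"y",q[:,1].min().round(4),q[:,1].max().round(4))
E
python3 tip.py
```

```text
pos [ 0.5461 -0.0896  0.0101] F [ 0.4 -0.8 -0.6] n 277 lowest z [0.037 0.037 0.038 0.039 0.039 0.04 ]
0.036 3 x 0.5448 0.5493 y -0.0807 -0.0798
0.042 16 x 0.5347 0.5511 y -0.0818 -0.0776
0.048 29 x 0.5291 0.561 y -0.0954 -0.0771
0.054 45 x 0.5279 0.5621 y -0.1017 -0.077
0.06 45 x 0.5274 0.5612 y -0.0997 -0.0773
0.066 47 x 0.5268 0.5615 y -0.0991 -0.0766
0.072 48 x 0.526 0.5622 y -0.0976 -0.0765
0.078 32 x 0.5255 0.5627 y -0.0935 -0.0775
0.084 10 x 0.525 0.5366 y -0.0856 -0.0777
```

Confirmed: the tip is about 27 mm above the reported TCP, with x and y correct. I'll lower until the true tip is at about 0.020.

>>> carry_out:
  moves:
    - [[0,0,-0.004,0],[0,0,-0.004,0],[0,0,-0.004,0],[0,0,-0.003,0],[0,0,-0.002,0],[0,0,0,0]]

```text
time_s: 8.35
position: [0.5461, -0.0896, -0.0069]
tcp_rot: [[-0.032, 1.0, -0.0], [1.0, 0.032, 0.0], [0.0, -0.0, -1.0]]
wrist_force: [-0.2, 0.5, -0.3]
opening: 0.004
finger_force: 0.0
```

```bash
python3 tip.py
```

```text
pos [ 0.5462 -0.0896 -0.0068] F [-0.  -0.2  0.2] n 258 lowest z [0.022 0.022 0.023 0.023 0.024 0.024]
0.024 13 x 0.5377 0.554 y -0.0805 -0.078
0.03 22 x 0.5322 0.5575 y -0.0809 -0.0767
0.036 42 x 0.5277 0.5612 y -0.0976 -0.0769
0.042 46 x 0.5277 0.561 y -0.0997 -0.0773
0.048 43 x 0.5272 0.5608 y -0.1003 -0.0777
0.054 42 x 0.5273 0.5626 y -0.0985 -0.0762
0.06 38 x 0.5258 0.5642 y -0.0924 -0.0771
0.066 10 x 0.5259 0.5645 y -0.0869 -0.078
0.072 2 x 0.5262 0.5269 y -0.0844 -0.0804
```

>>> carry_out:
  moves:
    - [[-0.0002,0.008,0,0],[-0.0002,0.008,0,0],[-0.0002,0.008,0,0],[-0.0001,0.004,0,0],[-0.0001,0.003,0,0],[-0.0001,0.003,0,0],[-0.0001,0.004,0,0],[-0.0002,0.005,0,0],[-0.0002,0.005,0,0],[-0.0002,0.005,0,0],[-0.0002,0.005,0,0],[-0.0002,0.005,0,0],[-0.0002,0.005,0,0],[-0.0002,0.005,0,0],[-0.0001,0.005,0,0],[-0.0001,0.005,0,0],[-0.0001,0.004,0,0],[-0.0001,0.003,0,0],[0,0,0,0]]

```text
time_s: 10.78
position: [0.5433, 0.0012, -0.0068]
tcp_rot: [[-0.032, 0.999, 0.0], [0.999, 0.032, 0.001], [0.001, 0.0, -1.0]]
wrist_force: [-0.8, -0.4, 0.3]
opening: 0.002
finger_force: 0.2
```

```bash
cat > see.py <<'E'
import sys
from h import *
a=optics.read_camera("top")[0][170:290,200:380,::-1];b=optics.read_camera("side")[0][200:360,210:390,::-1]
a=cv2.resize(a,(390,260),interpolation=cv2.INTER_CUBIC);b=cv2.resize(b,(390,347),interpolation=cv2.INTER_CUBIC)
o=np.zeros((347,780,3),np.uint8);o[:260,:390]=a;o[:,390:]=b
cv2.imwrite(f"pics/{sys.argv[1]}.png",o)
s=telemetry.observe();print(s["time_s"],s["position"],s["wrist_force"])
E
python3 see.py e1
```

```text
10.875 [ 0.54342604  0.00108774 -0.00674266] [-0.30899818  0.13171284  0.36857982]
```

View pics/e1.png

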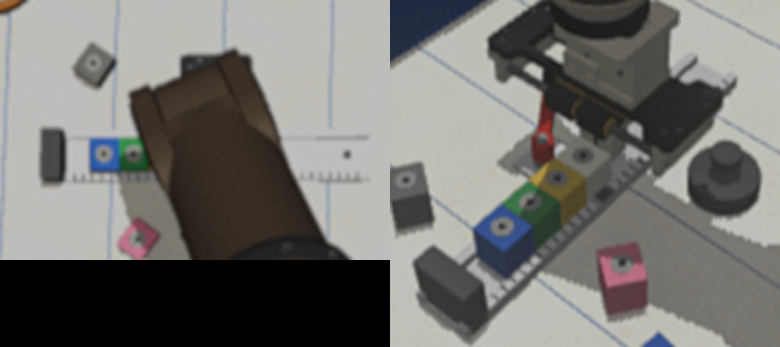

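The row has moved together and stays touching: blue inlay at (103,153) in the top half, gap to the stop about 30 mm. Next come the final advance and a gentle press.

>>> carry_out:
  moves:
    - [[-0.0001,0.004,0,0],[-0.0002,0.005,0,0],[-0.0002,0.005,0,0],[-0.0002,0.005,0,0],[-0.0001,0.004,0,0],[-0.0001,0.003,0,0],[0,0.002,0,0],[0,0.001,0,0],[0,0,0,0]]

```text
time_s: 12.0
position: [0.5425, 0.0294, -0.0067]
tcp_rot: [[-0.031, 1.0, 0.0], [1.0, 0.031, 0.0], [0.0, 0.0, -1.0]]
wrist_force: [-0.7, -3.7, 2.6]
opening: 0.005
finger_force: 1.9
```

>>> carry_out:
  moves:
    - [[0,0.001,0,0],[0,0.001,0,0],[0,0,0,0]]

```text
time_s: 12.38
position: [0.5425, 0.0312, -0.0068]
tcp_rot: [[-0.031, 1.0, 0.0], [1.0, 0.031, -0.0], [-0.0, 0.0, -1.0]]
wrist_force: [0.5, -4.7, 2.9]
opening: 0.004
finger_force: 2.3
```

>>> carry_out:
  moves:
    - [[0,0.001,0,0],[0,0.001,0,0],[0,0,0,0]]

```text
time_s: 12.75
position: [0.5424, 0.0312, -0.0067]
tcp_rot: [[-0.03, 1.0, -0.0], [1.0, 0.03, -0.002], [-0.002, -0.0, -1.0]]
wrist_force: [-0.1, -10.1, 4.7]
opening: 0.004
finger_force: 5.0
```

The row is home: position held at 0.0312 while the force rose to 10 N, as predicted. I'll back off straight and lift, and work out the keeper path.

>>> carry_out:
  moves:
    - [[0,-0.002,0,0],[0,-0.002,0,0],[0.0001,-0.004,0,0],[0.0003,-0.01,0,0],[0.0003,-0.01,0,0],[0,0,0,0],[0,0,0.015,0],[0,0,0.02,0],[0,0,0.02,0],[0,0,0.02,0],[0,0,0,0]]

```text
time_s: 14.12
position: [0.5446, 0.0061, 0.0705]
tcp_rot: [[-0.032, 0.999, 0.004], [0.999, 0.032, 0.0], [0.0, 0.004, -1.0]]
wrist_force: [0.1, 0.6, 0.1]
opening: 0.003
finger_force: 0.0
```

```bash
python3 - <<'E'
from h import *
np.set_printoptions(precision=4,suppress=True)
p=telemetry.observe()["position"];print(p,telemetry.observe()["time_s"])
H=np.array([.587,.032]);M=np.array([[-.032,-.9995],[.9995,-.032]])
def C(a,back=0,rc=.055):
    d=np.array([-np.sin(a),np.cos(a)]);n=np.array([np.cos(a),np.sin(a)])
    return H+M@(d*rc-n*(.006+.0095*abs(np.cos(a))+.018*abs(np.sin(a))+back))
A=[C(2.217,.014)]+[C(a,b) for a,b in zip(np.linspace(2.217,0,27),[.004]+[0]*26)]
print("start",A[0],"delta",A[0]-p[:2])
for a,x,dx in zip(np.r_[9,np.linspace(2.217,0,27)][1:],A[1:],np.diff(A,axis=0)): print(round(a,2),x,dx)
# stop/blocks in top view
P=optics.read_camera("top")[0]
cv2.imwrite("pics/f1.png",cv2.resize(P[185:270,205:385,::-1],None,fx=4.4,fy=4.4,interpolation=cv2.INTER_CUBIC))
E
```

```text
[0.5446 0.0061 0.0705] 14.125
start [0.6527 0.0143] delta [0.1081 0.0082]
2.22 [0.6449 0.0081] [-0.0078 -0.0063]
2.13 [0.6395 0.0011] [-0.0054 -0.007 ]
2.05 [ 0.6368 -0.0033] [-0.0028 -0.0043]
1.96 [ 0.6335 -0.0074] [-0.0033 -0.0041]
1.88 [ 0.6298 -0.0113] [-0.0037 -0.0039]
1.79 [ 0.6255 -0.0149] [-0.0042 -0.0036]
1.71 [ 0.6209 -0.0181] [-0.0047 -0.0032]
1.62 [ 0.6158 -0.0208] [-0.0051 -0.0028]
1.53 [ 0.6111 -0.0231] [-0.0047 -0.0023]
1.45 [ 0.607 -0.025] [-0.0041 -0.0019]
1.36 [ 0.6026 -0.0266] [-0.0044 -0.0016]
1.28 [ 0.598  -0.0278] [-0.0047 -0.0012]
1.19 [ 0.5931 -0.0286] [-0.0049 -0.0008]
1.11 [ 0.588 -0.029] [-0.0051 -0.0003]
1.02 [ 0.5828 -0.0288] [-0.0052  0.0002]
0.94 [ 0.5775 -0.0281] [-0.0053  0.0007]
0.85 [ 0.5721 -0.0269] [-0.0053  0.0012]
0.77 [ 0.5668 -0.0251] [-0.0053  0.0018]
0.68 [ 0.5616 -0.0227] [-0.0052  0.0024]
0.6 [ 0.5566 -0.0197] [-0.005  0.003]
0.51 [ 0.5519 -0.0162] [-0.0048  0.0035]
0.43 [ 0.5475 -0.0121] [-0.0044  0.0041]
0.34 [ 0.5434 -0.0076] [-0.004   0.0046]
0.26 [ 0.5399 -0.0025] [-0.0036  0.005 ]
0.17 [0.5368 0.0029] [-0.003   0.0054]
0.09 [0.5344 0.0087] [-0.0025  0.0058]
0.0 [0.5325 0.0147] [-0.0018  0.0061]
```

>>> carry_out:
  moves:
    - [[0.018,0.0014,0,0],[0.018,0.0014,0,0],[0.018,0.0014,0,0],[0.018,0.0014,0,0],[0.018,0.0014,0,0],[0.018,0.0014,0,0],[0,0,0,0],[0,0,-0.02,0],[0,0,-0.02,0],[0,0,-0.02,0],[0,0,-0.01,0],[0,0,-0.004,0],[0,0,-0.003,0],[0,0,0,0]]

```text
time_s: 15.92
position: [0.6515, 0.0138, -0.0084]
tcp_rot: [[-0.031, 1.0, 0.001], [1.0, 0.031, 0.0], [0.0, 0.001, -1.0]]
wrist_force: [0.1, 0.4, -1.0]
opening: 0.006
finger_force: 0.0
```

```bash
python3 see.py g1
```

```text
16.025 [ 0.65153725  0.01379719 -0.00825683] [ 0.11585952 -0.40623012 -0.03757377]
```

View pics/g1.png

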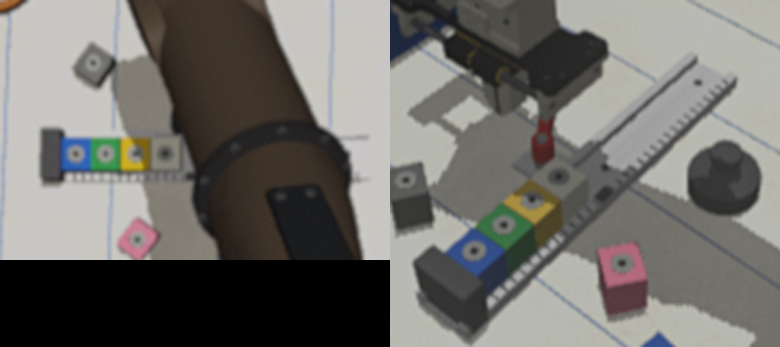

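The row sits tight against the stop (blue inlay at (75,153) in the top half, no gap) and the tool is behind the keeper bar. Sweeping the first half now.

>>> carry_out:
  moves:
    - [[-0.0078,-0.0063,0,0],[-0.0054,-0.007,0,0],[-0.0028,-0.0043,0,0],[-0.0033,-0.0041,0,0],[-0.0037,-0.0039,0,0],[-0.0042,-0.0036,0,0],[-0.0047,-0.0032,0,0],[-0.0051,-0.0028,0,0],[-0.0047,-0.0023,0,0],[-0.0041,-0.0019,0,0],[-0.0044,-0.0016,0,0],[0,0,0,0]]

```text
time_s: 17.52
position: [0.6004, -0.0276, -0.0088]
tcp_rot: [[-0.031, 1.0, -0.001], [1.0, 0.031, -0.0], [-0.0, -0.001, -1.0]]
wrist_force: [-0.1, 0.6, -0.2]
opening: 0.002
finger_force: 0.0
```

```bash
cat > bar.py <<'E'
from h import *
s=telemetry.observe();print(s["time_s"],s["position"].round(4),s["wrist_force"].round(1))
p,d=optics.read_camera("side");m=optics.camera_model("side")
v,u=np.mgrid[0:480,0:640]
X=((np.stack([u,v,0*u+1],-1)@np.linalg.inv(m["K"]).T)*d[...,None]-m["t"])@m["R"]
q=p.astype(int);r=(q[...,0]>70)&(q[...,0]>2.2*q[...,1])&(q[...,0]>2.2*q[...,2])&(X[...,2]>.012)&(X[...,2]<.06)&(np.hypot(X[...,0]-.587,X[...,1]-.032)<.085)
e=X[r][:,:2]-[.587,.032];M=np.array([[-.032,-.9995],[.9995,-.032]]);e=e@M
far=e[np.hypot(*e.T)>.02]
print(r.sum(),len(far),"angles",np.round(np.arctan2(-far[:,0],far[:,1]),2)[::max(1,len(far)//12)],"rmax",np.hypot(*far.T).max() if len(far) else 0)
E
python3 bar.py
```

```text
17.525 [ 0.6004 -0.0276 -0.0088] [-0.1  0.6 -0.2]
93 78 angles [1.35 1.3  1.33 1.37 1.26 1.28 1.35 1.35 1.41 1.21 1.24 1.27 1.2 ] rmax 0.07625490832491541
```

The bar is at about 1.3 rad, as planned. Continuing.

>>> carry_out:
  moves:
    - [[-0.0047,-0.0012,0,0],[-0.0049,-0.0008,0,0],[-0.0051,-0.0003,0,0],[-0.0052,0.0002,0,0],[-0.0053,0.0007,0,0],[-0.0053,0.0012,0,0],[-0.0053,0.0018,0,0],[-0.0052,0.0024,0,0],[-0.005,0.003,0,0],[-0.0048,0.0035,0,0],[-0.0044,0.0041,0,0],[-0.004,0.0046,0,0],[-0.0036,0.005,0,0],[0,0,0,0]]

```text
time_s: 19.32
position: [0.5377, -0.0023, -0.0088]
tcp_rot: [[-0.033, 0.999, -0.0], [0.999, 0.033, 0.0], [0.0, -0.0, -1.0]]
wrist_force: [-0.1, -0.1, -0.8]
opening: 0.007
finger_force: 0.0
```

```bash
python3 bar.py
```

```text
19.325 [ 0.5377 -0.0023 -0.0088] [-0.1 -0.1 -0.8]
172 132 angles [0.42 0.14 0.16 0.13 0.15 0.12 0.05 0.28 0.13 0.16 0.15 0.16] rmax 0.08067257202176639
```

>>> carry_out:
  moves:
    - [[-0.003,0.004,0,0],[-0.002,0.004,0,0],[-0.001,0.004,0,0],[0,0.003,0,0],[0,0.002,0,0],[0,0.001,0,0],[0,0,0,0]]

```text
time_s: 20.25
position: [0.5318, 0.013, -0.0088]
tcp_rot: [[-0.03, 1.0, -0.001], [1.0, 0.03, -0.002], [-0.002, -0.001, -1.0]]
wrist_force: [-1.3, -6.6, 1.8]
opening: 0.006
finger_force: 3.1
```

>>> carry_out:
  moves:
    - [[0,0.001,0,0],[0,0.001,0,0],[0,0,0,0]]

```text
time_s: 20.62
position: [0.5317, 0.0131, -0.0088]
tcp_rot: [[-0.029, 1.0, -0.001], [1.0, 0.029, -0.004], [-0.004, -0.001, -1.0]]
wrist_force: [-1.5, -10.6, 3.8]
opening: 0.005
finger_force: 5.7
```

```bash
python3 bar.py
```

```text
20.625 [ 0.5317  0.0131 -0.0088] [ -1.5 -10.6   3.8]
154 101 angles [ 0.11 -0.05  0.1  -0.01  0.04  0.02  0.08 -0.05  0.02 -0.08 -0.07 -0.04
 -0.07] rmax 0.0817848257574544
```

The keeper is at its limit. I'll retreat straight back, lift, and move clear.

>>> carry_out:
  moves:
    - [[0,-0.002,0,0],[0,-0.002,0,0],[0.0001,-0.004,0,0],[0.0003,-0.01,0,0],[0.0003,-0.01,0,0],[0,0,0,0],[0,0,0.02,0],[0,0,0.03,0],[0,0,0.03,0],[0,0,0.03,0],[0,0,0.03,0],[0,-0.03,0.02,0],[0,-0.04,0,0],[0,-0.04,0,0],[0,-0.04,0,0],[0,-0.04,0,0],[0,-0.04,0,0],[0,0,0,0]]

```text
time_s: 22.92
position: [0.532, -0.245, 0.1508]
tcp_rot: [[-0.026, 1.0, -0.001], [1.0, 0.026, -0.001], [-0.001, -0.001, -1.0]]
wrist_force: [-0.3, 0.7, -0.1]
opening: 0.0
finger_force: 0.0
```

```bash
python3 see.py z1; python3 bar.py
```

```text
23.025 [ 0.53279414 -0.24063401  0.15104096] [-0.00316662  0.44756137 -0.24223216]
23.025 [ 0.5328 -0.2406  0.151 ] [-0.   0.4 -0.2]
115 71 angles [ 0.19 -0.02 -0.01 -0.05 -0.02  0.1   0.07  0.04  0.05  0.03  0.   -0.04
 -0.03 -0.05 -0.02] rmax 0.07829876412235341
```

View pics/z1.png

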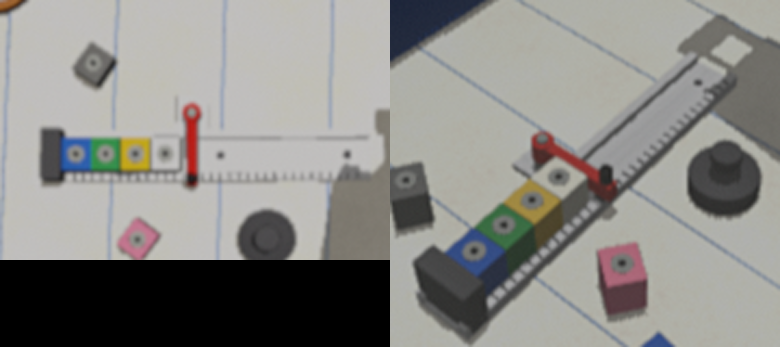

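The row is tight against the stop (blue inlay at (75,153)). The keeper lies straight across the rail, from its hinge at (192,113) to its peg at (191,180), and the bystanders in view have not moved. Handing in.

```bash
python3 -c "
from rig import ticket
print(ticket.finish_job())"
```

```text
the job is handed in; nothing more can be done
None
```

The job is handed in at about 23 s: the four-block row is tight against the end stop, the red keeper bar is fully shut behind it, and the final crops show nothing else moved near the rail.

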